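Lay the standing spares cartons down in their taped places

ROBOT

A 6-joint arm with a two-finger parallel gripper is mounted at the origin on the work surface. World frame = base frame: x ahead of the robot, y to its left, z up, the work surface at z = 0. Lengths are in m, angles in rad, forces in N, time in s.
With the tool pointing down it reaches from about 0.25 to 0.725 m from the base axis. Payload 4 kg.
Tool frame: the origin (TCP) lies midway between the tips of the shut fingers; the grasp point (between the pads) lies 19 mm behind it; z points along the fingers, y is the direction in which the jaws open and shut (so a half turn about z gives the same grasp; the last joint's range is limited). The gripper opens to 85 mm and grips with 20 to 120 N. Pads are 22 mm wide; open, the fingers measure 114 mm over their backs; the gripper's body (76 mm by 85 mm) begins 54 mm behind the grasp point. The pads swing forward as they close: fully open they stand 13 mm farther back than shut.
Start: joints at [1.106, 0.241, 0.005, 1.335, 0, 1.571], TCP at [0.224, 0.447, 0.2] pointing down, gripper open.
Joint ranges: [-2.72, 2.72], [-1.05, 1.87], [-1.09, 1.28], [-1.99, 2.15], [-1.42, 1.44], [-3.14, 3.14]. Speed limits (rad/s): [2.79, 2.79, 3.14, 3.14, 3.14, 3.14].

INTERFACE

Orientations are given as a unit quaternion [x, y, z, w].
In Python, from workcell import bot gives the robot as it stands.
- The arm moves only by the shell command python3 -m inch 'ROWS'. ROWS is JSON, a list of rows, each a list of 5 numbers: the shift along the tool's x, y, z scaled (see below), then the turn about the tool's z scaled (see below), then the closure, from 0 (fully open) to 1 (shut). A call has 1 to 10 rows; each row is the pose to reach, as a shift and turn from the pose commanded when the call began, along the tool's axes at that moment; what a row does not reach only later rows make up. The controller multiplies each number of a shift by 100 cm and each number of a turn by 120 degrees. A row lasts 1/8 s, in which the tool goes at most 62.5 mm and 10.7 degrees, less where a joint would pass 70% of its speed; a pose out of reach is approached as far as the arm can. A call with a number of a shift or a turn outside -1 to 1 is refused whole. A call with a gripper value outside its range is refused whole. The fingers move at their own pace and stop on an object; the grip force is fixed at half the most. Time passes only in rows, so rows that repeat a pose let the fingers close. It gives the time, the measured TCP pose, the force and the opening at its end, in the units of the state.
- bot.get_obs(): the state, without advancing time (a new reading comes with each control period).
- bot.camera(name): name is "scene" or "top"; returns the picture (384x512x3 uint8, red, green, blue); there is no depth.
- bot.calibration(name): a dict with "intrinsics" (3x3 intrinsics, pixels), "xyz" and "attitude" of the camera in the world. Camera axes: x right, y down, z forward; pixel columns grow to the right and rows downward; lengths in m; the calibration is good to about 2 mm. A picture is of the moment at which its call begins. calibration takes no time and is no camera call.
- bot.job_done(): hands the job in, once; it reports no verdict.
Trained networks look in the newest picture that a camera, given by its name, has taken for a name from the list of things; names that differ only in an ending like _2 or _b are one class to them, and where a whole thing is asked for, a point or a joint stands for the part that bears it (a point fixed in the world has none). Each returns a list of dicts, best first, with "score" (0 to 1); they miss things now and then, are a little off and sometimes report something else, mostly with a low value. They report only what shows in the picture. A call takes as long as a camera call. They do not tell look-alikes from the thing itself.
- bot.masks_of(camera, target): "pixels" (384x512 bool, what is visible of it) and "extent" ([left, top, width, height] as shares, 0 to 1, of the picture: columns of its width, rows of its height, round what is visible of it).
- bot.spot_point(camera, target): "point" ([column, row] as shares, 0 to 1, of the picture: columns of its width, rows of its height: a listed point, or the origin of a listed thing).
The state is a dict: "clock": time; "joint_pos": joint angles; "joint_vel": joint speeds; "tau": joint torques, N m; "eef_pos": TCP position; "tool_rot": TCP orientation; "ft_force": force on the tool from outside, world axes, zero at the start; "ft_torque": the same for the moment, N m; "grip_width": finger opening in m.
Only numpy, scipy, OpenCV 4.12 (cv2) and the standard library are available. Lean on these libraries where they do the work, as an engineer would, in place of code of your own. Each camera call takes 0.05 s, during which the arm holds its last target.

TASK

Two spares cartons stand on end at one end of their masking-tape outlines on the hallway shelf: the tallest carton in the wide outline, the slim one in the narrow outline. With the fingers push each one over near its top so that it falls towards the empty end of its outline and comes to rest flat on its broad side, wholly inside the tape. Do not grip or lift the cartons or strike them hard, and leave the short squat carton and all the other things where they are.

Things in the scene. Friction and masses are not known exactly. Their poses are not given: they have to be found in the camera images.
- tall_carton: the tallest and thickest carton, plain cardboard, 0.35 kg (varies by a quarter), standing on end: 60 mm thick (x), 78 mm wide (y), 130 mm high (z). Origin at the centre of its underside. It starts inside one end of the wide outline, its broad +x face towards the outline's empty far end, up to 0.07 rad askew
- tall_carton_mid (a point): middle of the tall carton, 65 mm above its underside. Pushed forward near the top of its -x face it tips over its front foot edge, falls on by itself once its top has gone about 60 mm forward, and lies on its +x face from where that edge stood to 130 mm ahead. Friction on the shelf is about 0.6: pushed lower than about 42 mm it slides instead
- tall_carton_foot_left (a point): a corner of the tall carton's broad side, half-way through its thickness: bottom end, +y side
- tall_carton_foot_right (a point): a corner of the tall carton's broad side, half-way through its thickness: bottom end, -y side
- tall_carton_top_left (a point): a corner of the tall carton's broad side, half-way through its thickness: top end, +y side
- tall_carton_top_right (a point): a corner of the tall carton's broad side, half-way through its thickness: top end, -y side
- wide_outline: rectangle of pale masking tape stuck on the shelf (tape 18 mm wide, 1 mm thick, nothing to bump into) in which the tall carton belongs lying down. Inside the tape it measures 228 mm along its x and 120 mm along its y. Origin at the middle of the rectangle, on the shelf; its +x points from the end where the carton stands to the far, empty end
- slim_carton: the slim carton, plain cardboard, 0.16 kg (varies by a quarter), standing on end: 40 mm thick (x), 70 mm wide (y), 110 mm high (z). Origin at the centre of its underside. It starts inside one end of the narrow outline, its broad +x face towards the outline's empty far end, up to 0.07 rad askew
- slim_carton_mid (a point): middle of the slim carton, 55 mm above its underside. Pushed forward near the top of its -x face it tips over its front foot edge, falls on by itself once its top has gone about 40 mm forward, and lies on its +x face from where that edge stood to 110 mm ahead. Friction on the shelf is about 0.6: pushed lower than about 28 mm it slides instead
- slim_carton_foot_left (a point): a corner of the slim carton's broad side, half-way through its thickness: bottom end, +y side
- slim_carton_foot_right (a point): a corner of the slim carton's broad side, half-way through its thickness: bottom end, -y side
- slim_carton_top_left (a point): a corner of the slim carton's broad side, half-way through its thickness: top end, +y side
- slim_carton_top_right (a point): a corner of the slim carton's broad side, half-way through its thickness: top end, -y side
- narrow_outline: rectangle of pale masking tape stuck on the shelf (tape 18 mm wide, 1 mm thick, nothing to bump into) in which the slim carton belongs lying down. Inside the tape it measures 188 mm along its x and 110 mm along its y. Origin at the middle of the rectangle, on the shelf; its +x points from the end where the carton stands to the far, empty end
- short_carton: the short, squat carton standing on the shelf: plain cardboard, 44 mm deep (x), 60 mm wide (y), only 62 mm high, no outline of its own; it stands beyond the far end of the wide outline and stays as it is. Origin at the centre of its underside
- oil_bottle: small white chain-oil bottle with a black nozzle, 34 mm across, 102 mm high, standing beyond the far end of the narrow outline. Origin at the centre of its underside
- light: round silicone bicycle light lying lens up, 42 mm across (58 mm over its strap lugs), 24 mm high. Origin at the centre of its underside
- patch_tin: flat metal patch tin, 77 x 50 mm, 25 mm high. Origin at the centre of its underside
- bell: chrome dome bell on its clamp foot, 55 mm across, 47 mm high. Origin at the centre of its underside
- mini_pump: hand pump lying on the shelf along its own x, 205 mm long, 28 mm thick. Origin on the shelf under its middle
- tyre_levers: clipped pair of tyre levers lying flat, 108 mm long, 17 mm wide, 12 mm high. Origin on the shelf under the middle
There are look-alikes about, which are no part of the job. What is shaped like the slim_carton but green or pink is not meant.

How it is judged:
At the end, for the whole second after the job is handed in: Both cartons lie at rest on a broad face on the shelf (within 0.09 rad of flat), every corner inside the inner edge of its own tape outline (3 mm allowed): the tall carton in the wide outline, the slim carton in the narrow one (x of tall_carton_foot_left in the frame of wide_outline between -0.117 and 0.117 m and y of tall_carton_foot_left in the frame of wide_outline between -0.063 and 0.063 m and x of tall_carton_foot_right in the frame of wide_outline between -0.117 and 0.117 m and y of tall_carton_foot_right in the frame of wide_outline between -0.063 and 0.063 m and x of tall_carton_top_left in the frame of wide_outline between -0.117 and 0.117 m and y of tall_carton_top_left in the frame of wide_outline between -0.063 and 0.063 m and x of tall_carton_top_right in the frame of wide_outline between -0.117 and 0.117 m and y of tall_carton_top_right in the frame of wide_outline between -0.063 and 0.063 m and (angle between tall_carton's own x axis and vertical above 3.05 rad or angle between tall_carton's own x axis and vertical below 0.09 rad) and height (world z) of tall_carton_mid below 0.035 m and linear speed of each of tall_carton, slim_carton below 0.01 m/s and angular speed of each of tall_carton, slim_carton below 0.1 rad/s and x of slim_carton_foot_left in the frame of narrow_outline between -0.097 and 0.097 m and y of slim_carton_foot_left in the frame of narrow_outline between -0.058 and 0.058 m and x of slim_carton_foot_right in the frame of narrow_outline between -0.097 and 0.097 m and y of slim_carton_foot_right in the frame of narrow_outline between -0.058 and 0.058 m and x of slim_carton_top_left in the frame of narrow_outline between -0.097 and 0.097 m and y of slim_carton_top_left in the frame of narrow_outline between -0.058 and 0.058 m and x of slim_carton_top_right in the frame of narrow_outline between -0.097 and 0.097 m and y of slim_carton_top_right in the frame of narrow_outline between -0.058 and 0.058 m and (angle between slim_carton's own x axis and vertical above 3.05 rad or angle between slim_carton's own x axis and vertical below 0.09 rad) and height (world z) of slim_carton_mid below 0.025 m); the robot touches nothing.
It fails at once if the tall or the slim carton is lifted off the shelf (height (world z) of tall_carton_mid above 0.082 m or (angle between tall_carton's own z axis and vertical above 1.35 rad and height (world z) of tall_carton_mid above 0.065 m) or height (world z) of slim_carton_mid above 0.069 m or (angle between slim_carton's own z axis and vertical above 1.35 rad and height (world z) of slim_carton_mid above 0.055 m)).
It fails at once if the tall or the slim carton is squeezed or struck with more than 30 N (contact force between the fingers and tall_carton above 30 N or contact force between the fingers and slim_carton above 30 N).
It fails at once if the tall or the slim carton is pushed with the arm or the gripper's body instead of the fingers (contact force between the arm and tall_carton above 5 N or contact force between the arm and slim_carton above 5 N).
It fails at once if one of the other things on the shelf is shifted by more than 15 mm or knocked over (distance of any of short_carton, oil_bottle, light, patch_tin, bell, mini_pump, tyre_levers from where it was at the start of the episode above 0.015 m or angle between any of short_carton, oil_bottle, bell's own z axis and vertical above 0.5 rad).
It also fails if it takes over 42 s, if anything falls off the work surface, if the arm or the gripper's body presses on something with over 40 N, if the wrist force passes 120 N, or if a joint passes its speed limit or range.

## Working session

There is one attempt and no reset: what is moved stays moved. The work goes in short steps, Python scripts to look and compute and a shell command to move; the robot and the scene stay as the last step left them, time stands still between calls to the robot, and variables do not carry over. Pictures are saved under pics/ and viewed, and the job is handed in when it is done.

```bash
mkdir -p pics; ls
python3 - <<'E'
from workcell import bot
import cv2
for n in ["scene","top"]:
    im=bot.camera(n); cv2.imwrite(f"pics/{n}0.png",im[:,:,::-1])
    c=bot.calibration(n); print(n,c)
o=bot.get_obs(); print({k:o[k] for k in("clock","eef_pos","tool_rot","grip_width","ft_force")})
E
```

```text
pics
scene {'intrinsics': array([[429.37693716,   0.        , 258.45501333],
       [  0.        , 429.37693716, 192.30185672],
       [  0.        ,   0.        ,   1.        ]]), 'xyz': array([1.3902912 , 0.0179475 , 1.06075204]), 'attitude': array([ 0.65731428,  0.66607516, -0.25215439, -0.24637367])}
top {'intrinsics': array([[402.90042033,   0.        , 258.4379074 ],
       [  0.        , 402.90042033, 189.16211714],
       [  0.        ,   0.        ,   1.        ]]), 'xyz': array([ 0.41070362, -0.00150513,  1.44906894]), 'attitude': array([-0.70220142,  0.71045972, -0.03117892,  0.03446789])}
{'clock': 0.1, 'eef_pos': array([0.22382924, 0.44638778, 0.19880026]), 'tool_rot': array([ 2.30322457e-01,  9.73113891e-01, -9.32685409e-04, -2.26555215e-04]), 'grip_width': 0.085538165626733, 'ft_force': array([-0.32217492,  0.59025653,  0.16302238])}
```

View pics/scene0.png

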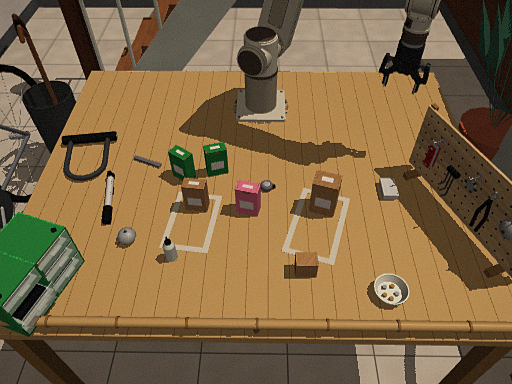

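View pics/top0.png

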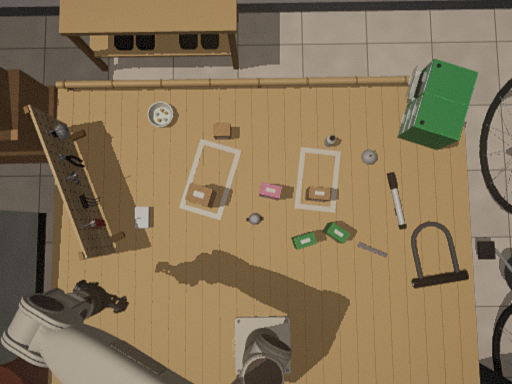

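```bash
cat > h.py <<'E'
from workcell import bot
import numpy as np, cv2
from scipy.spatial.transform import Rotation as R
def proj(n,P):
    c=bot.calibration(n); r=R.from_quat(c['attitude']).as_matrix()
    p=(np.atleast_2d(P)-c['xyz'])@r; q=p@c['intrinsics'].T; return q[:,:2]/q[:,2:]
def ray(n,uv,z):
    c=bot.calibration(n); r=R.from_quat(c['attitude']).as_matrix()
    uv=np.atleast_2d(uv).astype(float); d=np.c_[uv,np.ones(len(uv))]@np.linalg.inv(c['intrinsics']).T@r.T
    return c['xyz']+d*((z-c['xyz'][2])/d[:,2:])
E
python3 - <<'E'
from h import *
for n in["top","scene"]:
    bot.camera(n)
    for t in ["wide_outline","narrow_outline","tall_carton","slim_carton"]:
        for m in bot.masks_of(n,t)[:3]:
            p=m['pixels']; ys,xs=np.nonzero(p); print(n,t,round(m['score'],2),p.sum(),xs.mean().round(1),ys.mean().round(1))
            if m['score']>.5 and 'outline' in t:
                (c,s,a)=cv2.minAreaRect(np.c_[xs,ys].astype(np.float32)); b=cv2.boxPoints((c,s,a))
                print(ray(n,b,0)[:,:2].round(3).tolist(), ray(n,[c],0)[0,:2].round(4))
    for t in ["tall_carton_mid","tall_carton_top_left","tall_carton_top_right","tall_carton_foot_left","tall_carton_foot_right","slim_carton_mid","slim_carton_top_left","slim_carton_top_right","slim_carton_foot_left","slim_carton_foot_right","tall_carton","slim_carton","wide_outline","narrow_outline"]:
        z=0
        if 'top' in t: z=.13 if 'tall' in t else .11
        if 'mid' in t: z=.065 if 'tall' in t else .055
        for m in bot.spot_point(n,t)[:2]:
            uv=np.array(m['point'])*[512,384]; print(n,t,round(m['score'],2),uv.round(1),ray(n,uv,z)[0,:2].round(4))
im=bot.camera("top"); cv2.imwrite("pics/topz.png",cv2.resize(im[120:260,160:360,::-1],None,fx=4,fy=4,interpolation=cv2.INTER_CUBIC))
im=bot.camera("scene"); cv2.imwrite("pics/scz.png",cv2.resize(im[130:290,140:380,::-1],None,fx=3.3,fy=3.3,interpolation=cv2.INTER_CUBIC))
E
```

```text
top wide_outline 0.59 945 209.9 178.0
[[0.482, 0.291], [0.736, 0.217], [0.688, 0.066], [0.436, 0.142]] [0.5844 0.1792]
top narrow_outline 0.84 785 317.0 179.3
[[0.477, -0.122], [0.698, -0.151], [0.68, -0.298], [0.459, -0.267]] [ 0.5779 -0.2093]
top narrow_outline 0.62 292 221.5 131.7
[[0.788, 0.168], [0.787, 0.106], [0.727, 0.106], [0.728, 0.169]] [0.7576 0.1373]
top narrow_outline 0.28 343 317.7 193.8
top tall_carton 0.81 500 200.0 195.0
top slim_carton 0.69 108 329.8 140.6
top slim_carton 0.66 288 269.8 191.1
top slim_carton 0.64 357 335.8 232.6
top tall_carton_mid 0.71 [198.6 192.7] [0.5299 0.2108]
top tall_carton_top_left 0.7 [187.  190.2] [0.533  0.2391]
top tall_carton_top_right 0.92 [206.1 195.6] [0.5144 0.1762]
top tall_carton_top_right 0.41 [326.  138.8] [ 0.699  -0.2225]
top tall_carton_foot_right 0.83 [215.9 200.7] [0.5057 0.1582]
top slim_carton_mid 0.88 [302.9 239.7] [ 0.3646 -0.1464]
top slim_carton_mid 0.72 [315.9 195.6] [ 0.5158 -0.1947]
top slim_carton_top_left 0.86 [279.9 194.1] [ 0.518  -0.0674]
top slim_carton_top_left 0.74 [329.3 222.5] [ 0.4219 -0.2293]
top slim
[... 1798 characters left out ...]
.71 [205.2 149.7] [ 0.3744 -0.1719]
scene slim_carton_top_right 0.95 [169.6 148.6] [ 0.3706 -0.2879]
scene slim_carton_top_right 0.94 [184.  182.9] [ 0.5206 -0.2216]
scene slim_carton_foot_left 0.83 [234.4 207.3] [ 0.5235 -0.0749]
scene slim_carton_foot_left 0.82 [197.6 181.7] [ 0.414  -0.2044]
scene slim_carton_foot_right 0.85 [173.3 170.2] [ 0.361  -0.2939]
scene slim_carton_foot_right 0.82 [225.4 168.2] [ 0.3494 -0.115 ]
scene tall_carton 0.92 [321.6 209.9] [0.531  0.2023]
scene tall_carton 0.25 [188.5 205.7] [ 0.5188 -0.2221]
scene slim_carton 0.74 [185.9 175. ] [ 0.3833 -0.2476]
scene slim_carton 0.6 [251.4 207.8] [ 0.525  -0.0206]
scene narrow_outline 0.74 [322.2 206.8] [0.5182 0.2053]
```

View pics/topz.png

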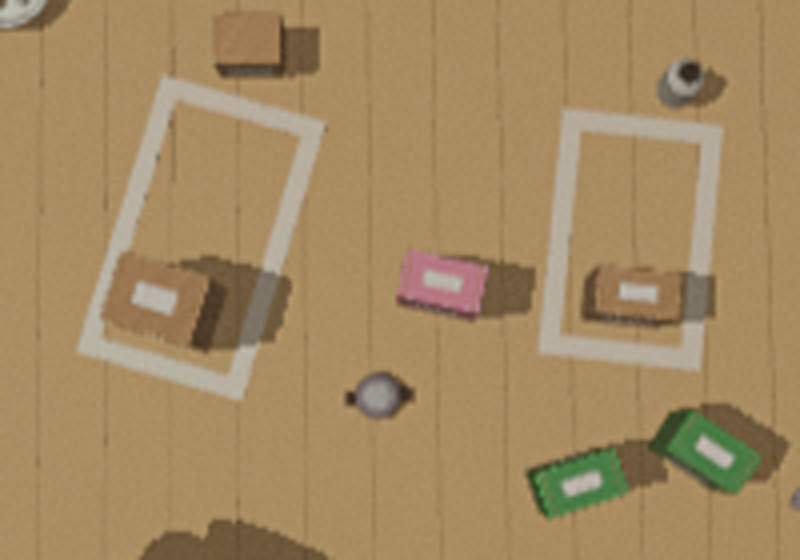

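View pics/scz.png

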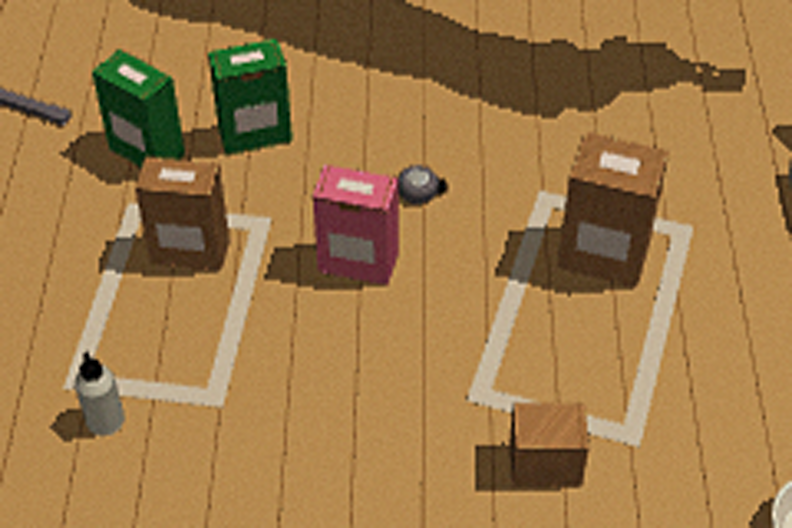

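```bash
cat > fit.py <<'E'
from h import *
from scipy.optimize import minimize
def hullmask(n,p,dims,S=4):
    x,y,t=p; a,b,h=dims
    c=np.array([[i*a/2,j*b/2] for i in(-1,1) for j in(-1,1)])@np.array([[np.cos(t),np.sin(t)],[-np.sin(t),np.cos(t)]])+[x,y]
    P=np.r_[np.c_[c,np.zeros(4)],np.c_[c,np.full(4,h)]]
    q=(proj(n,P)+.5)*S-.5
    m=np.zeros((384*S,512*S),np.uint8); cv2.fillConvexPoly(m,cv2.convexHull(np.round(q*16).astype(np.int32)),1,shift=4)
    return m
def fit(masks,p0,dims,S=4):
    M={n:cv2.resize(m.astype(np.uint8),None,fx=S,fy=S,interpolation=cv2.INTER_NEAREST) for n,m in masks.items()}
    def cost(p):
        s=0
        for n,m in M.items():
            h=hullmask(n,p,dims,S); s+=1-(h&m).sum()/(h|m).sum()
        return s
    best=None
    for dt in(-.1,0,.1):
        s0=np.array(p0)+[0,0,dt]
        r=minimize(cost,s0,method='Nelder-Mead',options=dict(initial_simplex=np.array([s0,s0+[.01,0,0],s0+[0,.01,0],s0+[0,0,.08]]),xatol=1e-4,fatol=1e-4))
        if best is None or r.fun<best.fun: best=r
    return best.x,best.fun
def rectfit(corners,L,W):
    P=ray('top',corners,0)[:,:2]
    c=P.mean(0); # order: farL, farR, nearR, nearL
    d=(P[0]+P[1]-P[2]-P[3]); d2=(P[0]+P[3]-P[1]-P[2])
    t1=np.arctan2(d[1],d[0]); t2=np.arctan2(d2[1],d2[0])-np.pi/2
    print('sizes',np.linalg.norm(d)/2,L,np.linalg.norm(d2)/2,W,'yaw',t1,t2)
    return np.r_[c,(t1+t2)/2]
E
python3 - <<'E'
from fit import *
z=lambda a:(np.array(a)+.5)/4-.5+[160,120]
w=rectfit(z([(165,77),(325,123),(241,399),(78,352)]),.264,.156)
n=rectfit(z([(563,109),(722,128),(699,370),(540,353)]),.224,.146)
print(w,n)
M={'tall':{},'slim':{}}
for cam in['top','scene']:
    bot.camera(cam)
    M['tall'][cam]=bot.masks_of(cam,'tall_carton')[0]['pixels']
    tgt={'top':(318,194),'scene':(195,194)}[cam]
    best=None
    for t in['slim_carton','slim_carton_mid','tall_carton','narrow_outline']:
        for m in bot.masks_of(cam,t):
            ys,xs=np.nonzero(m['pixels'])
            if np.hypot(xs.mean()-tgt[0],ys.mean()-tgt[1])<5 and m['pixels'].sum()<900:
                print(cam,t,m['score'],m['pixels'].sum())
                if best is None: best=m['pixels']
    if best is not None: M['slim'][cam]=best
rt=fit(M['tall'],[.52,.2,w[2]],(.06,.078,.13)); rs=fit(M['slim'],[.515,-.2,n[2]],(.04,.07,.11))
print(rt,rs)
def rel(o,p):
    c,s=np.cos(o[2]),np.sin(o[2]); d=p[:2]-o[:2]; return [c*d[0]+s*d[1],-s*d[0]+c*d[1],p[2]-o[2]]
print('rel',rel(w,rt[0]),rel(n,rs[0]))
for cam in['top','scene']:
    print(cam,fit({cam:M['tall'][cam]},rt[0],(.06,.078,.13)), cam in M['slim'] and fit({cam:M['slim'][cam]},rs[0],(.04,.07,.11)))
    im=bot.camera(cam)[:,:,::-1]; im=cv2.resize(im,None,fx=4,fy=4,interpolation=cv2.INTER_CUBIC)
    for p,d in((rt[0],(.06,.078,.13)),(rs[0],(.04,.07,.11)),(w,(.228,.12,0)),(n,(.188,.11,0))):
        k,_=cv2.findContours(hullmask(cam,p,d),cv2.RETR_EXTERNAL,cv2.CHAIN_APPROX_NONE); cv2.drawContours(im,k,-1,(0,0,255),1)
    cv2.imwrite(f'pics/fit_{cam}.png',im[480:1000,640:1420] if cam=='top' else im[560:1140,560:1360])
E
```

```text
sizes 0.2620381627473426 0.264 0.15286163562301694 0.156 yaw -0.3005505997578285 -0.29311766163276065
sizes 0.22246825932524514 0.224 0.1444127588526627 0.146 yaw -0.11853610903099601 -0.12587291147787738
[ 0.58555724  0.17865759 -0.29683413] [ 0.57858995 -0.20915283 -0.12220451]
top slim_carton 0.91 329
top slim_carton_mid 0.75 319
scene slim_carton 0.56 807
(array([ 0.51920918,  0.20457438, -0.30589085]), np.float64(0.18114663955295562)) (array([ 0.52006861, -0.19603864, -0.09050579]), np.float64(0.15700397336257177))
rel [np.float64(-0.07102699835930043), np.float64(0.00537695192721541), np.float64(-0.00905671728271168)] [np.float64(-0.059683528878486124), np.float64(0.005882610141189903), np.float64(0.031698717751559455)]
top (array([ 0.51810692,  0.20143345, -0.33154359]), np.float64(0.08449060567160693)) (array([ 0.52000999, -0.19732273, -0.07719364]), np.float64(0.06674995538104589))
scene (array([ 0.51909353,  0.206091  , -0.26709299]), np.float64(0.052502986209143176)) (array([ 0.51850478, -0.19465391, -0.12372226]), np.float64(0.05868958425150583))
```

View pics/fit_top.png

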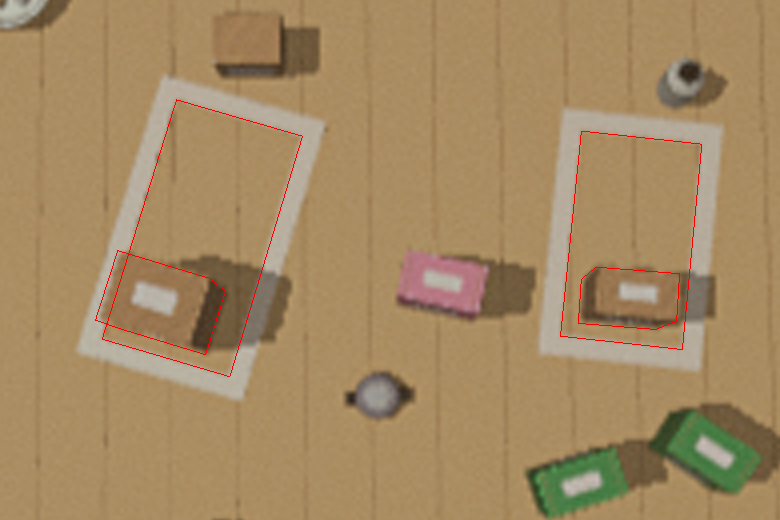

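View pics/fit_scene.png

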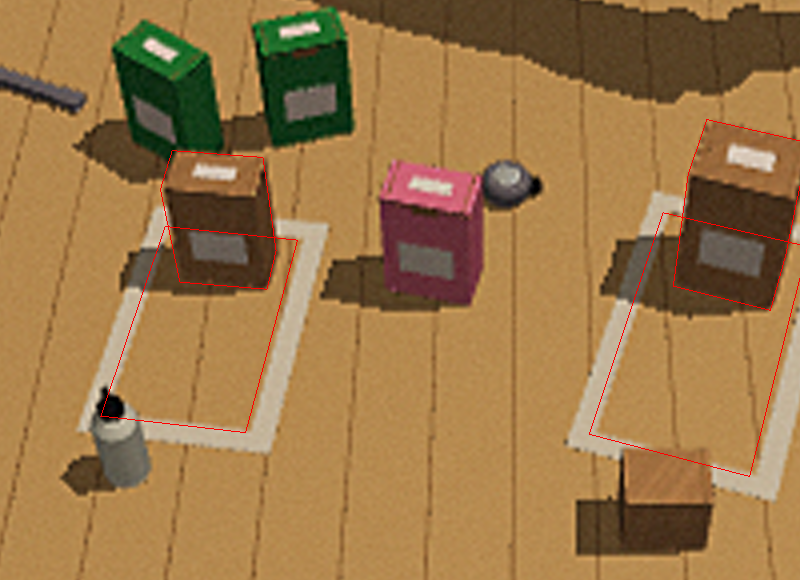

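```bash
cat > go.py <<'E'
from h import *
import sys
# target x y z, yaw of -tool x (push dir)
def go(x,y,z,yaw):
    o=bot.get_obs(); r=R.from_quat(o['tool_rot']).as_matrix()
    d=r.T@(np.array([x,y,z])-o['eef_pos']); a=-r[:2,0]; cur=np.arctan2(a[1],a[0])
    t=(yaw-cur+np.pi)%(2*np.pi)-np.pi
    print('clock',o['clock'],'pos',o['eef_pos'].round(4),'yaw',cur.round(4),'ft',o['ft_force'].round(2),'w',round(o['grip_width'],4))
    print('shift',d.round(4),'turn units',round(-np.degrees(t)/120,4),'deg',np.degrees(t).round(2))
go(*map(float,sys.argv[1:5]))
E
python3 go.py .4464 .2270 .2 -.30
```

```text
clock 2.8 pos [0.2241 0.4469 0.1996] yaw -0.4648 ft [-0.21  0.26 -0.4 ] w 0.0851
shift [-0.2973 -0.097  -0.0004] turn units -0.0787 deg 9.44
```

```bash
python3 -m inch '[[-0.06,-0.02,0,-0.0787,1],[-0.12,-0.04,0,-0.0787,1],[-0.18,-0.06,0,-0.0787,1],[-0.24,-0.08,0,-0.0787,1],[-0.28,-0.09,0,-0.0787,1],[-0.297,-0.097,0,-0.0787,1],[-0.297,-0.097,0.04,-0.0787,1],[-0.297,-0.097,0.08,-0.0787,1],[-0.297,-0.097,0.09,-0.0787,1],[-0.297,-0.097,0.09,-0.0787,1]]'; python3 go.py .4464 .2270 .11 -.30
python3 - <<'E'
from h import *
for n in['top','scene']:
    im=bot.camera(n); print(proj(n,bot.get_obs()['eef_pos']))
    s=im[120:260,160:360] if n=='top' else im[130:290,200:400]
    cv2.imwrite(f'pics/a_{n}.png',cv2.resize(s[:,:,::-1],None,fx=3,fy=3))
E
```

```text
clock: 4.05
eef_pos: [0.4457, 0.2275, 0.1097]
tool_rot: [0.149, 0.989, -0.0, -0.0]
ft_force: [0.5, 0.0, 0.5]
grip_width: -0.0003
clock 4.05 pos [0.4457 0.2275 0.1097] yaw -0.299 ft [0.49 0.04 0.48] w -0.0003
shift [-0.0009 -0.0003 -0.0003] turn units 0.0005 deg -0.06
[[191.26881754 216.62217188]]
[[331.52517319 166.4084668 ]]
```

View pics/a_scene.png

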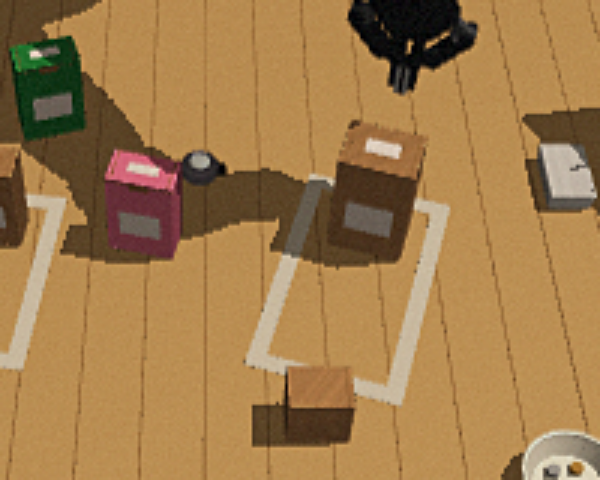

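View pics/a_top.png

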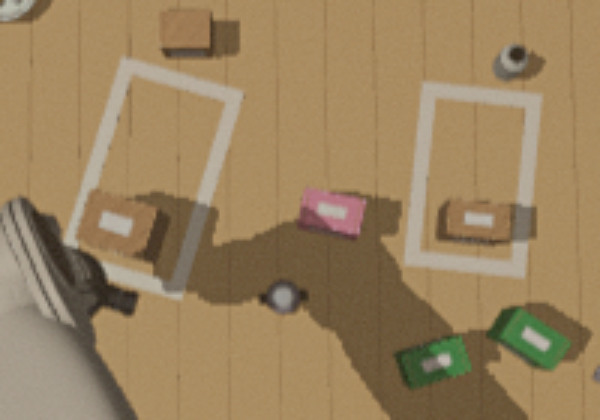

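```bash
python3 -m inch '[[-0.010,0,0,0,1],[-0.018,0,0,0,1],[-0.024,0,0,0,1],[-0.029,0,0,0,1],[-0.034,0,0,0,1],[-0.039,0,0,0,1],[-0.044,0,0,0,1],[-0.049,0,0,0,1],[-0.055,0,0,0,1],[-0.061,0,0,0,1]]'
python3 - <<'E'
from h import *
im=bot.camera('scene'); s=im[130:290,200:400]
cv2.imwrite('pics/b.png',cv2.resize(s[:,:,::-1],None,fx=3,fy=3))
E
```

```text
clock: 5.4
eef_pos: [0.5048, 0.209, 0.1096]
tool_rot: [0.149, 0.989, 0.0, 0.0]
ft_force: [-1.1, -0.4, -0.5]
grip_width: 0.0002
```

View pics/b.png

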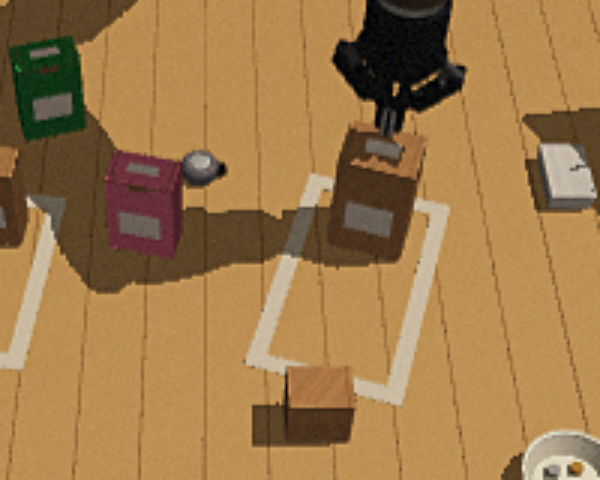

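```bash
python3 -m inch '[[-0.006,0,0,0,1],[-0.012,0,0,0,1],[-0.018,0,0,0,1],[-0.024,0,0,0,1],[-0.030,0,0,0,1],[-0.036,0,0,0,1],[-0.042,0,0,0,1],[-0.042,0,0,0,1],[-0.042,0,0,0,1]]'
python3 - <<'E'
from h import *
im=bot.camera('scene'); s=im[130:290,200:400]
cv2.imwrite('pics/c.png',cv2.resize(s[:,:,::-1],None,fx=3,fy=3))
E
```

```text
clock: 6.58
eef_pos: [0.5444, 0.1967, 0.1095]
tool_rot: [0.149, 0.989, -0.0, -0.0]
ft_force: [0.2, -0.4, -0.8]
grip_width: -0.0002
```

View pics/c.png

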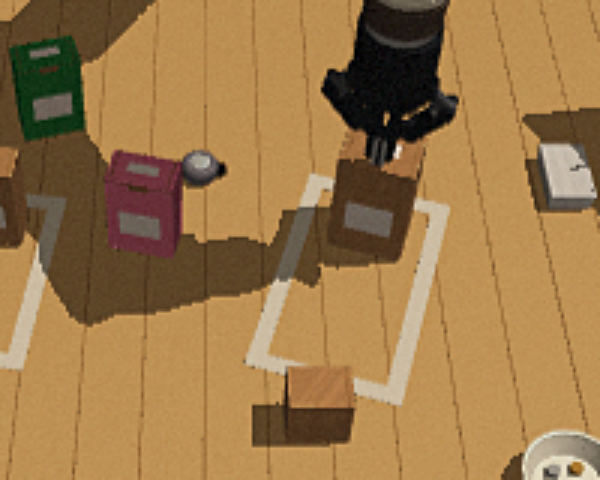

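Run:
```python
from h import *
o=bot.get_obs();print(o['ft_force'],o['clock'])
for n in ['scene','top']:
    print(proj(n,o['eef_pos']))
im=bot.camera('scene'); s=im[130:250,280:400]
im0=cv2.imread('pics/scene0.png')[130:250,280:400]
cv2.imwrite('pics/d.png',np.hstack([cv2.resize(s[:,:,::-1],None,fx=3.3,fy=3.3),cv2.resize(im0,None,fx=3.3,fy=3.3)]))
im=bot.camera('top');cv2.imwrite('pics/d2.png',cv2.resize(im[120:260,140:300,::-1],None,fx=4,fy=4))
```

```text
[0.07164764 0.41730522 0.73550736] 6.625
[[324.04357111 190.10211362]]
[[200.77524292 187.2220879 ]]
```

View pics/d.png

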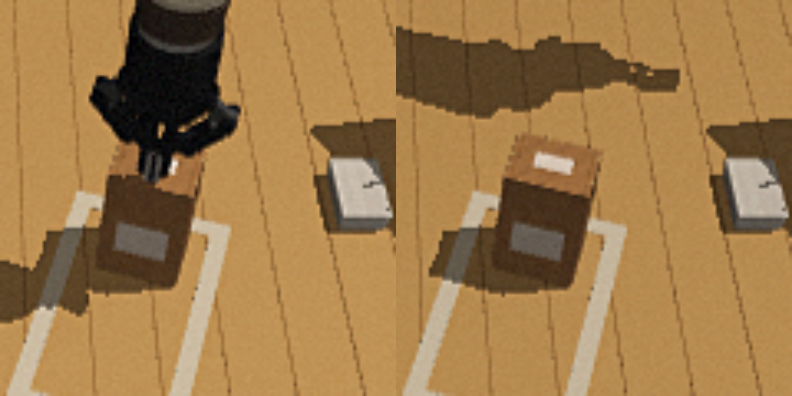

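View pics/d2.png

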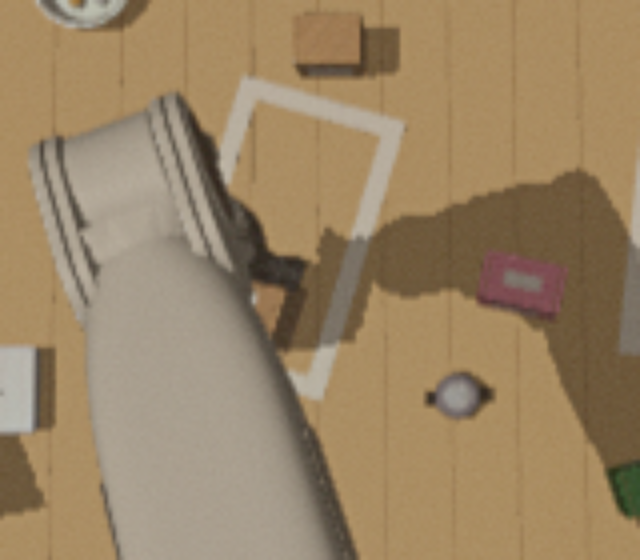

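The reported TCP projects to scene pixel (324,190), but the visible fingertips end near (326,184). They are sliding over the carton's top without touching it: the true tip is about 20–25 mm higher than reported. I'll back off, go lower and try again.

```bash
python3 -m inch '[[0.05,0,0,0,1],[0.10,0,0,0,1],[0.103,0,0,0,1],[0.103,0,0.015,0,1],[0.103,0,0.030,0,1],[0.103,0,0.030,0,1]]'
python3 - <<'E'
from h import *
o=bot.get_obs();print(o['eef_pos'],proj('scene',o['eef_pos']))
im=bot.camera('scene'); s=im[110:250,270:400]
cv2.imwrite('pics/e.png',cv2.resize(s[:,:,::-1],None,fx=4,fy=4,interpolation=cv2.INTER_NEAREST))
E
```

```text
clock: 7.48
eef_pos: [0.4454, 0.226, 0.0773]
tool_rot: [0.15, 0.989, -0.001, -0.002]
ft_force: [0.1, 0.1, 0.5]
grip_width: -0.0002
[0.44539788 0.22601799 0.07731186] [[329.48575468 173.57678356]]
```

View pics/e.png

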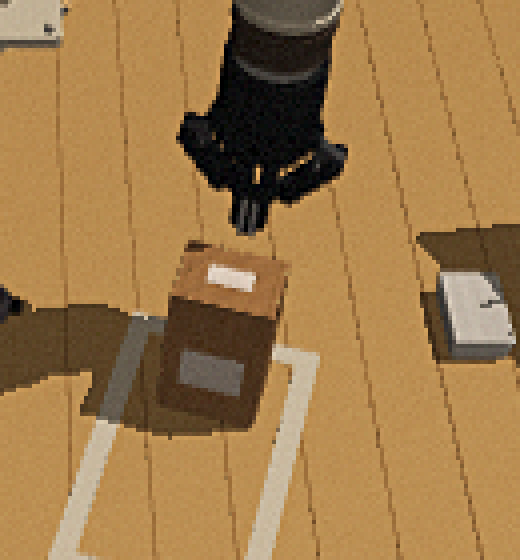

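```bash
python3 -m inch '[[-0.010,0,0,0,1],[-0.018,0,0,0,1],[-0.024,0,0,0,1],[-0.029,0,0,0,1],[-0.034,0,0,0,1],[-0.039,0,0,0,1],[-0.044,0,0,0,1],[-0.049,0,0,0,1],[-0.055,0,0,0,1],[-0.061,0,0,0,1]]'
python3 - <<'E'
from h import *
im=bot.camera('scene'); s=im[130:290,200:400]
cv2.imwrite('pics/f.png',cv2.resize(s[:,:,::-1],None,fx=3,fy=3))
E
```

```text
clock: 8.78
eef_pos: [0.5049, 0.209, 0.0796]
tool_rot: [0.149, 0.989, 0.0, 0.0]
ft_force: [-0.6, 0.3, 1.0]
grip_width: 0.0004
```

View pics/f.png

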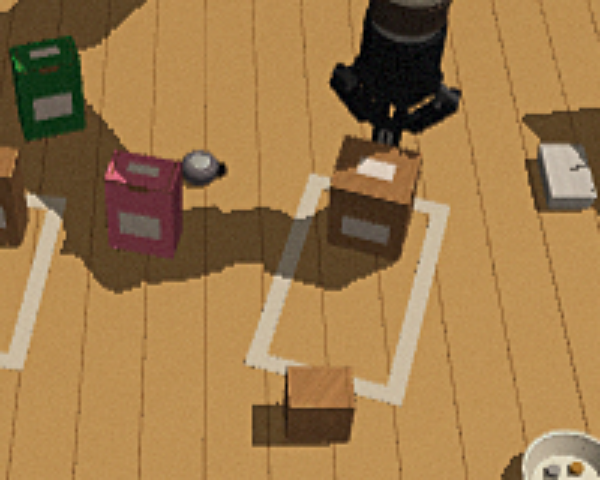

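The carton is tilting now: its top edge is near row 165 and the foot edge is unchanged. I'll keep pushing.

```bash
python3 -m inch '[[-0.006,0,0,0,1],[-0.012,0,0,0,1],[-0.018,0,0,0,1],[-0.024,0,0,0,1],[-0.030,0,0,0,1],[-0.035,0,0,0,1],[-0.040,0,0,0,1],[-0.040,0,0,0,1],[-0.040,0,0,0,1],[-0.040,0,0,0,1]]'
python3 - <<'E'
from h import *
im=bot.camera('scene'); s=im[130:290,200:400]
cv2.imwrite('pics/g.png',cv2.resize(s[:,:,::-1],None,fx=3,fy=3))
E
```

```text
clock: 10.07
eef_pos: [0.5424, 0.1973, 0.0796]
tool_rot: [0.149, 0.989, -0.0, -0.0]
ft_force: [0.7, 0.4, -0.3]
grip_width: 0.0
```

View pics/g.png

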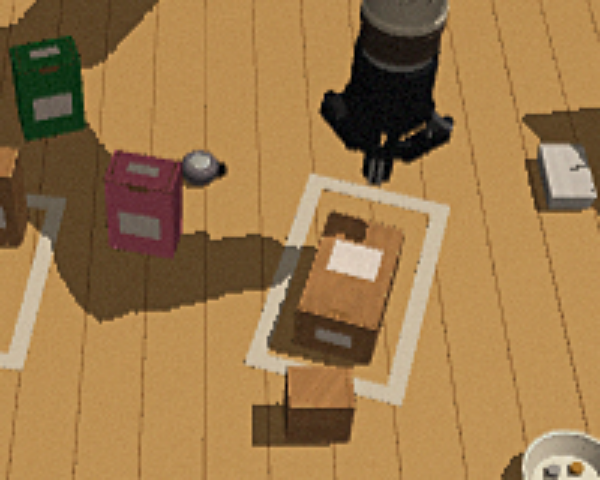

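```bash
python3 -m inch '[[0,0,-0.04,0,1],[0,0,-0.09,0,1],[0,0,-0.10,0,1]]'; python3 go.py .4593 -.1899 .18 -.10
```

```text
clock: 10.5
eef_pos: [0.5448, 0.1982, 0.184]
tool_rot: [0.149, 0.989, 0.002, 0.003]
ft_force: [-0.1, -0.2, 0.2]
grip_width: 0.0002
clock 10.5 pos [0.5448 0.1982 0.184 ] yaw -0.2998 ft [-0.09 -0.17  0.16] w 0.0002
shift [-0.0329 -0.3961  0.0023] turn units -0.0954 deg 11.45
```

```bash
python3 -m inch '[[0,-0.055,0,-0.0954,1],[0,-0.11,0,-0.0954,1],[0,-0.17,0,-0.0954,1],[-0.01,-0.23,0,-0.0954,1],[-0.02,-0.29,0,-0.0954,1],[-0.03,-0.35,0,-0.0954,1],[-0.033,-0.396,0,-0.0954,1],[-0.033,-0.396,0,-0.0954,1]]'; python3 go.py .4593 -.1899 .063 -.10
```

```text
clock: 11.5
eef_pos: [0.4558, -0.1934, 0.1788]
tool_rot: [0.053, 0.999, 0.0, -0.001]
ft_force: [0.5, 0.3, 0.3]
grip_width: 0.0001
clock 11.5 pos [ 0.4558 -0.1934  0.1788] yaw -0.1058 ft [0.49 0.35 0.25] w 0.0001
shift [-0.0033  0.0038  0.1158] turn units -0.0028 deg 0.33
```

```bash
python3 -m inch '[[0,0.003,0.04,-0.003,1],[0,0.003,0.08,-0.003,1],[0,0.003,0.105,-0.003,1],[0,0.003,0.116,-0.003,1],[0,0.003,0.116,-0.003,1]]'; python3 go.py .4593 -.1899 .063 -.10
python3 - <<'E'
from h import *
o=bot.get_obs();print(proj('scene',o['eef_pos']))
im=bot.camera('scene'); s=im[110:250,130:290]
cv2.imwrite('pics/h.png',cv2.resize(s[:,:,::-1],None,fx=4,fy=4,interpolation=cv2.INTER_NEAREST))
E
```

```text
clock: 12.12
eef_pos: [0.4571, -0.1869, 0.0631]
tool_rot: [0.046, 0.999, 0.0, -0.001]
ft_force: [0.5, 0.5, 0.2]
grip_width: 0.0001
clock 12.125 pos [ 0.4571 -0.1869  0.0631] yaw -0.0928 ft [0.54 0.46 0.17] w 0.0001
shift [-0.0025 -0.0028  0.0001] turn units 0.0034 deg -0.41
[[199.41689967 178.26267109]]
```

View pics/h.png

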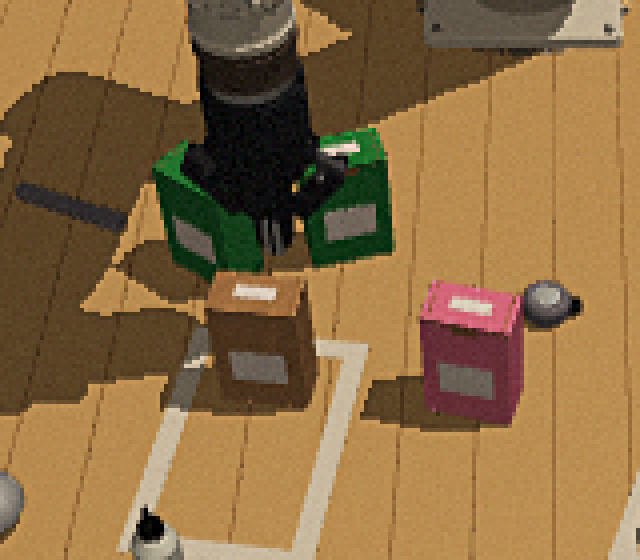

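```bash
python3 -m inch '[[-0.008,-0.003,0,0.003,1],[-0.015,-0.003,0,0.003,1],[-0.020,-0.003,0,0.003,1],[-0.025,-0.003,0,0.003,1],[-0.030,-0.003,0,0.003,1],[-0.035,-0.003,0,0.003,1],[-0.040,-0.003,0,0.003,1],[-0.045,-0.003,0,0.003,1],[-0.050,-0.003,0,0.003,1]]'
python3 - <<'E'
from h import *
im=bot.camera('scene'); s=im[110:250,130:290]
cv2.imwrite('pics/i.png',cv2.resize(s[:,:,::-1],None,fx=4,fy=4,interpolation=cv2.INTER_NEAREST))
E
```

```text
clock: 13.3
eef_pos: [0.5073, -0.1955, 0.0636]
tool_rot: [0.05, 0.999, -0.0, 0.0]
ft_force: [-0.4, 0.3, 0.5]
grip_width: 0.0001
```

View pics/i.png

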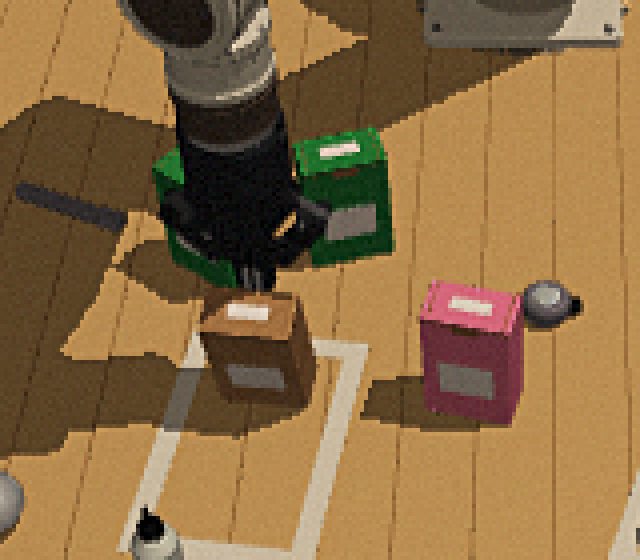

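Tilting, with the foot in place. I'll keep pushing.

```bash
python3 -m inch '[[-0.005,0,0,0,1],[-0.010,0,0,0,1],[-0.015,0,0,0,1],[-0.020,0,0,0,1],[-0.025,0,0,0,1],[-0.028,0,0,0,1],[-0.028,0,0,0,1],[-0.028,0,0,0,1],[-0.028,0,0,0,1]]'
python3 - <<'E'
from h import *
im=bot.camera('scene'); s=im[110:250,130:290]
cv2.imwrite('pics/j.png',cv2.resize(s[:,:,::-1],None,fx=4,fy=4,interpolation=cv2.INTER_NEAREST))
E
```

```text
clock: 14.48
eef_pos: [0.5346, -0.1983, 0.0636]
tool_rot: [0.05, 0.999, 0.0, -0.0]
ft_force: [-0.1, 0.3, 0.2]
grip_width: 0.0003
```

View pics/j.png

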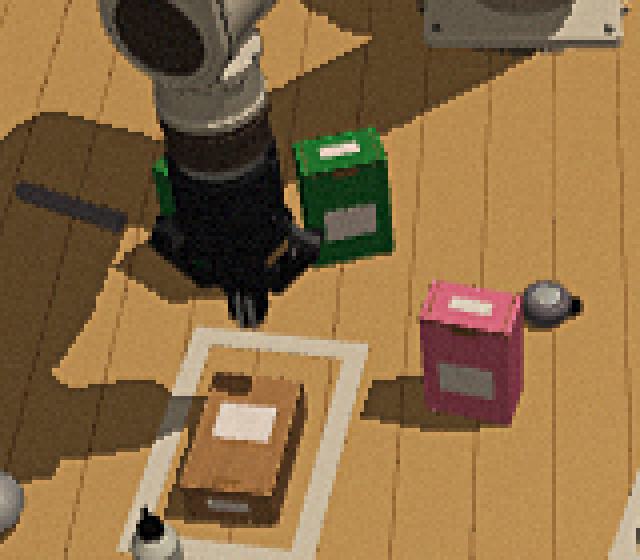

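```bash
python3 -m inch '[[0,0,-0.05,0,1],[0,0,-0.11,0,1],[0.06,0,-0.17,0,1],[0.12,0,-0.20,0,1],[0.17,0,-0.20,0,1],[0.20,0,-0.20,0,1],[0.20,0,-0.20,0,1]]'
python3 - <<'E'
from fit import *
w=[.58556,.17866,-.2968];n=[.57859,-.20915,-.1222]
for cam in['top','scene']:
    bot.camera(cam)
    for t,d,o,p0 in(('tall_carton',(.13,.078,.06),w,[.61,.17,-.3]),('slim_carton',(.11,.07,.04),n,[.595,-.2,-.1])):
        for m in bot.masks_of(cam,t)[:4]:
            px=m['pixels']; ys,xs=np.nonzero(px); u=proj(cam,[p0[0],p0[1],d[2]/2])[0]
            if np.hypot(xs.mean()-u[0],ys.mean()-u[1])<12:
                p,f=fit({cam:px},p0,d)
                c,s=np.cos(o[2]),np.sin(o[2]); th=p[2]-o[2]
                L=np.array([[i*d[0]/2,j*d[1]/2] for i in(-1,1) for j in(-1,1)])@np.array([[np.cos(th),np.sin(th)],[-np.sin(th),np.cos(th)]])+np.array([[c,s],[-s,c]])@(p[:2]-o[:2])
                print(cam,t,round(m['score'],2),p.round(4),round(f,3),L.round(3).tolist()); break
    im=bot.camera(cam)
    s=im[120:260,160:360] if cam=='top' else im[130:290,140:380]
    cv2.imwrite(f'pics/end_{cam}.png',cv2.resize(s[:,:,::-1],None,fx=3.3 if cam=='scene' else 4,fy=3.3 if cam=='scene' else 4,interpolation=cv2.INTER_CUBIC))
o=bot.get_obs(); print(o['clock'],o['eef_pos'])
E
```

```text
clock: 15.4
eef_pos: [0.3336, -0.1779, 0.2647]
tool_rot: [0.051, 0.999, -0.0, 0.001]
ft_force: [1.0, -0.2, -1.1]
grip_width: -0.0004
top tall_carton 0.87 [ 0.6141  0.1707 -0.3075] 0.078 [[-0.036, -0.038], [-0.035, 0.04], [0.094, -0.039], [0.095, 0.039]]
top slim_carton 0.9 [ 0.5987 -0.2059 -0.0792] 0.118 [[-0.034, -0.032], [-0.037, 0.038], [0.076, -0.027], [0.073, 0.043]]
scene tall_carton 0.81 [ 0.6118  0.1768 -0.2926] 0.08 [[-0.039, -0.033], [-0.039, 0.045], [0.091, -0.033], [0.091, 0.045]]
scene slim_carton 0.66 [ 0.5978 -0.2031 -0.1221] 0.042 [[-0.037, -0.027], [-0.037, 0.043], [0.073, -0.027], [0.073, 0.043]]
15.8 [ 0.3363672  -0.1782853   0.26310172]
```

View pics/end_top.png

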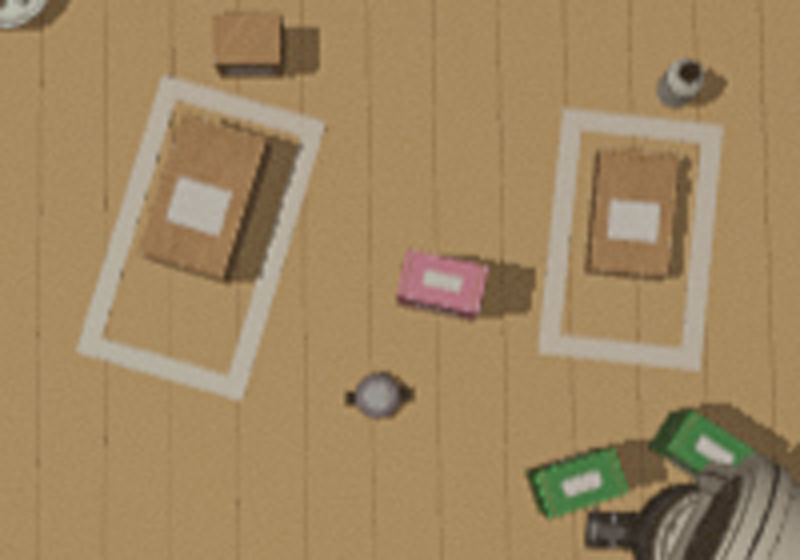

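View pics/end_scene.png

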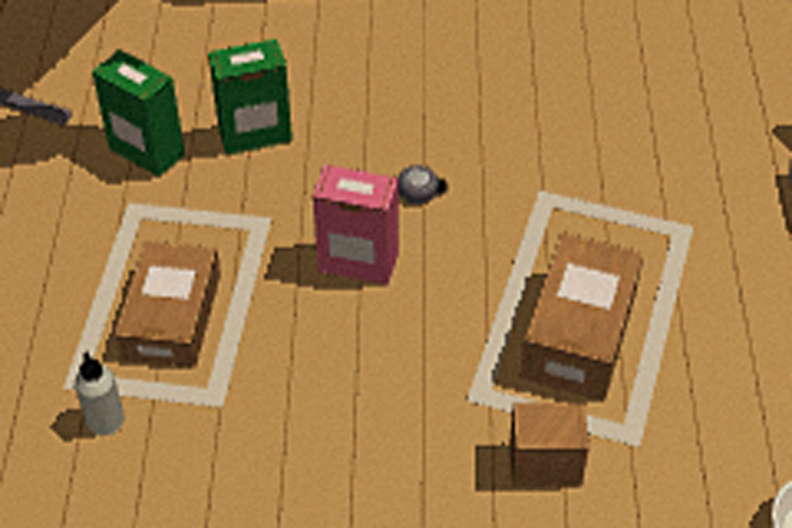

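Both cartons lie flat inside their tape, with corners at least 15 mm within limits, and nothing else has moved. Handing in.

```bash
python3 -c "
from workcell import bot
print(bot.job_done())"
```

```text
the job is handed in; nothing more can be done
None
```

I pushed both cartons over with the shut fingers and handed the job in at about 16 s of the 42 s allowed. Both lie flat on their broad side inside their own tape.

- **Tall carton:** the box fits from both cameras put every corner within x -0.039 to 0.095 m (limit ±0.117) and y -0.039 to 0.045 m (limit ±0.063) of the wide outline.
- **Slim carton:** every corner is within x -0.037 to 0.076 m (limit ±0.097) and y -0.032 to 0.043 m (limit ±0.058) of the narrow outline. The two cameras agree to about 6 mm.
- **Other things:** the short carton, bottle, light, and the pink and green cartons look unmoved in the last pictures. The patch tin, bell, pump and levers were not, or not fully, in those close-ups. I judged this by eye and did not measure it. The arm ended clear of everything.
- **Forces:** wrist force readings between moves stayed below about 1.5 N. I had no reading of the peak force during the contacts.

**What went wrong:** the first push on the tall carton passed over its top without moving it. In the pictures the fingertips sat about 20–25 mm above the reported TCP height. I lowered both later pushes to allow for this, and they worked first time.

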